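Clear the screw cups and wind the radio for its run test

ROBOT

A 6-joint arm with a two-finger parallel gripper is mounted at the origin on the work surface. World frame = base frame: x ahead of the robot, y to its left, z up, the work surface at z = 0. Lengths are in mm, angles in rad, forces in N, time in s.
With the tool pointing down it reaches from about 300 to 850 mm from the base axis. Payload 4.2 kg.
Tool frame: the origin (TCP) lies between the finger pads; the fingertips stand 22 mm ahead of it and the grasp point (between the pads) lies 3 mm ahead of it; z points along the fingers, y is the line along which they close (so a half turn about z gives the same grasp; the last joint's range is limited). The gripper opens to 91 mm and grips with 3 to 60 N. Pads are 32 mm wide; open, the fingers measure 118 mm over their backs; the gripper's body (76 mm by 178 mm) begins 60 mm behind the grasp point.
Start: joints at [1.206, 0.32, 1.565, -0, 1.257, -0.02], TCP at [194.357, 541.171, 235.976] pointing down, gripper open.
Joint ranges: [-3.11, 3.11], [-0.84, 2.01], [0.21, 2.61], [-1.34, 4.49], [0.05, 2.63], [-2.56, 2.56]. Speed limits (rad/s): [2.57, 2.57, 3.14, 3.14, 3.14, 3.14].

INTERFACE

Orientations are given as [roll, pitch, yaw] about the fixed x, y, z axes, in that order (R = Rz(yaw) Ry(pitch) Rx(roll)).
In Python, from bench import env gives the robot as it stands. The module is installed in compiled form; this text tells all that it offers.
- The arm moves only by the tool drive_tool, never from a script. Its argument "series" is a list of rows, each an object of numbers: "x", "y", "z": the shift along the tool's x, y, z in mm; "roll": the turn about the tool's z in degrees. A call has 1 to 12 rows; each row shifts and turns the commanded pose from where the row before left it, along the tool's axes as they then stand; what a row does not reach is not made up. A row lasts 1/10 s, in which the tool goes at most 50 mm and 8.59 degrees, less where a joint would pass 70% of its speed; a pose out of reach is approached as far as the arm can. A call with a gripper value outside its range is refused whole. "hand" is the opening, from 0 (shut) to 1 (fully open), set as the call begins (left out, the last holds). The fingers move at their own pace and stop on an object; "force" is the grip in N (left out, the last holds). Time passes only in rows, so rows that do not move let the fingers close. It gives the time, the measured TCP pose, the force, the opening and the grip force at its end, in the units of the state.
- env.read_state(): the state, without advancing time (a new reading comes with each control period).
- env.grab_frame(name): name is "scene" or "top" or "wrist"; returns the picture (400x640x3 uint8, red, green, blue); there is no depth.
- env.camera_params(name): a dict with "fovy" (degrees; the focal length in pixels is half the picture's height over the tangent of half this angle, whatever the lens; pixels are square), "cx", "cy" (the principal point, pixels), "extrinsics" (4x4, takes a point from camera to world coordinates); the wrist camera has in their place "mount" (4x4, takes a point from camera to tool coordinates, whose origin is the TCP and whose axes are the flange's). Camera axes: x right, y down, z forward; pixel columns grow to the right and rows downward; lengths in mm; the calibration is good to about 2 mm. A picture is of the moment at which its call begins: read the wrist's pose just before it. camera_params takes no time and is no camera call.
- env.job_done(): hands the job in; it is judged then, once.
Trained networks look in the newest picture that a camera, given by its name, has taken for a name from the list of things; names that differ only in an ending like _2 or _b are one class to them, and where a whole thing is asked for, a point or a joint stands for the part that bears it (a point fixed in the world has none). Each returns a list of dicts, best first, with "conf" (0 to 1); they miss things now and then, are a little off and sometimes report something else, mostly with a low value. They report only what shows in the picture. A call takes as long as a camera call.
- env.recognise(camera, target): "extent" ([left, top, right, bottom] as shares, 0 to 1, of the picture: columns of its width, rows of its height, round what is visible of it).
The state is a dict: "clock": time; "qpos": joint angles; "joint_velocities": joint speeds; "joint_torque": joint torques, N m; "tool_pos": TCP position; "ee_rot": TCP orientation; "ft_force": force on the tool from outside, world axes, zero at the start; "wrist_torque": the same for the moment, N m; "opening": opening from 0.0 (shut) to 1.0 (fully open); "finger_force": force on a finger pad.
Only numpy, scipy, OpenCV 4.12 (cv2) and the standard library are available. Lean on these libraries where they do the work, as an engineer would, in place of code of your own. Each camera call takes 0.05 s, during which the arm holds its last target. There are 200 camera calls.

TASK

This wind-up radio goes to its run test next. First clear away the two blue screw cups: nest them one after the other in the orange cup where it stands on the grey kit tray, pushed fully down, so that the three stand upright as one stack. Then wind up the radio: turn its red key clockwise, letting go and taking a fresh grip as often as needed, until the pointer of the spring gauge stands in the green zone and not in the red; leave everything else standing where it is.

Things in the scene. Friction and masses are not known exactly. Their poses are not given: they have to be found in the camera images.
- cup_orange: orange plastic screw cup, open at the top, empty, loose, standing on the kit tray; 78 mm tall, outer diameter 40 mm at the foot widening evenly to 62 mm at the rim, wall 2.5 mm; its inner floor is 30 mm above its underside, so each cup nested in it stands 30 mm higher than the one below. Origin: centre of the underside, z up
- cup_blue1: blue cup of the same shape and size as the orange one, standing on the radio's flat top beside the key. Origin: centre of the underside, z up
- cup_blue2: blue cup of the same shape and size, standing on the kit tray among other things. Origin: centre of the underside, z up
- key (a joint): angle of the winding key in rad: 0 = spring run down, grows as the key is turned clockwise seen from above, end stop at 6.4. Green zone of the gauge: 4.7 to 5.9; red zone from 5.95. The spring stiffens as it is wound (0.11 to 0.2 N m); the key stays where it is let go
- key_grip (a point): centre of the red grip of the winding key, on its upright axis, 30 mm above the radio's top: a cross of two upright plates, each 34 mm long, 13 mm thick and 30 mm tall (from 14 to 44 mm above the radio's top). The frame turns with the key, its x and y along the two plates (a white line on top marks +x). The four plate ends can be gripped in pairs, 34 mm apart
- gauge (a point): centre of the round white spring gauge on the radio's top, 60 mm in diameter, nearly flush (its pointer 7 mm above the top). Its black pointer turns 0.6 times as far as the key, clockwise; the green zone and then the red one come at the end of the scale
- radio: wind-up radio lying on the carrier, fixed: metal case 155 x 150 mm and 60 mm high with a flat top, black front panel 66 mm high on its +x side (overall -85 to +86 mm in x, -85 to +85 mm in y). Origin: centre of the underside; key axis at (-35, 28) mm in its frame
- carrier: white carrier plate 260 x 260 x 12 mm, fixed on the belt, under the radio. Origin: centre of the underside
- post_top (a point): top of the reader post, 22 mm square with a 34 mm square black head, fixed on one corner of the carrier; 170 mm high
- tray: grey flat kit tray 240 x 270 x 12 mm, fixed on the belt. Origin: centre of the underside
- bottle: red bottle with black cap, 36 mm diameter, 115 mm tall, loose; leave it alone. Origin: centre of the underside
- can: white jar with green lid, 46 mm diameter, 88 mm tall, loose; leave it alone. Origin: centre of the underside
- carton: brown carton 45 x 38 x 50 mm (x, y, height), loose; leave it alone. Origin: centre of the underside
- bit_block: black block 42 x 42 x 25 mm with four steel bits standing up to 44 mm, loose; leave it alone. Origin: centre of the underside
- screwdriver: yellow screwdriver, 200 mm long, lying along its x axis on the far edge of the belt; leave it alone. Origin: middle, at the underside
- spool: orange spool, 44 mm diameter, 34 mm tall, at the right side of the belt; leave it alone. Origin: centre of the underside
- jar: amber jar with white lid, 54 mm diameter, 70 mm tall, at the left side of the belt; leave it alone. Origin: centre of the underside

How it is judged (in metres and radians):
On the way, in this order (a step that is already met when the one before it is completed fails the run):
1. both blue cups are nested in the orange cup and let go (((horizontal distance between each of cup_blue1, cup_blue2 and cup_orange below 0.006 m and z of cup_blue1 in the frame of cup_orange between 0.024 and 0.036 m and angle between each of cup_blue1, cup_blue2's own z axis and vertical below 0.1 rad and z of cup_blue2 in the frame of cup_orange between 0.054 and 0.066 m) or (horizontal distance between each of cup_blue2, cup_blue1 and cup_orange below 0.006 m and z of cup_blue2 in the frame of cup_orange between 0.024 and 0.036 m and angle between each of cup_blue2, cup_blue1's own z axis and vertical below 0.1 rad and z of cup_blue1 in the frame of cup_orange between 0.054 and 0.066 m)) and angle between cup_orange's own z axis and vertical below 0.1 rad and distance of cup_orange from where it was at the start of the episode below 0.02 m and contact force between each of cup_blue1, cup_blue2 and the fingers below 0.05 N), for 0.2 s.
2. the key is wound until the gauge stands in the green zone (value of joint key between 4.65 and 5.95 rad), for 0.2 s.
At the end, for the whole second after the job is handed in: Blue cups nested in the orange cup, either order: within 6 mm of its axis, 30 and 60 mm (+-6) above its underside, upright within 0.1 rad, at rest; orange cup within 20 mm of its start. Key still, between 4.65 and 5.95 rad (gauge in the green) (all of step 2 and ((horizontal distance between each of cup_blue1, cup_blue2 and cup_orange below 0.006 m and z of cup_blue1 in the frame of cup_orange between 0.024 and 0.036 m and angle between each of cup_blue1, cup_blue2's own z axis and vertical below 0.1 rad and z of cup_blue2 in the frame of cup_orange between 0.054 and 0.066 m) or (horizontal distance between each of cup_blue2, cup_blue1 and cup_orange below 0.006 m and z of cup_blue2 in the frame of cup_orange between 0.024 and 0.036 m and angle between each of cup_blue2, cup_blue1's own z axis and vertical below 0.1 rad and z of cup_blue1 in the frame of cup_orange between 0.054 and 0.066 m)) and angle between cup_orange's own z axis and vertical below 0.1 rad and distance of cup_orange from where it was at the start of the episode below 0.02 m and velocity of joint key between -0.05 and 0.05 rad/s and linear speed of each of cup_orange, cup_blue1, cup_blue2 below 0.02 m/s); the robot touches nothing.
It fails at once if a bystander (bottle, jars, carton, bit block, screwdriver, spool) is shifted by more than 25 mm (distance of any of bottle, can, carton, bit_block, screwdriver, spool, jar from where it was at the start of the episode above 0.025 m).
It fails at once if a standing bystander is tipped (angle between any of bottle, can, carton, bit_block, spool, jar's own z axis and vertical above 0.35 rad).
It also fails if it takes over 72 s, if anything falls off the work surface, if the arm or the gripper's body presses on something with over 40 N, if the wrist force passes 120 N, or if a joint passes its speed limit or range.

## Working session

There is one attempt and no reset: what is moved stays moved. The work goes in short steps, Python scripts to look and compute and a tool call to move; the robot and the scene stay as the last step left them, time stands still between calls to the robot, and variables do not carry over. Pictures are saved under pics/ and viewed, at most 13 in all, crops included, and the job is handed in when it is done.

Besides the shell and the picture viewer there is one more tool, called after ">>>" as name(argument=value, ...) on one line, values as JSON. drive_tool: Moves the arm, as the interface text tells. Its arguments: {"type":"object","properties":{"series":{"type":"array","items":{"type":"object","properties":{"x":{"type":"number"},"y":{"type":"number"},"z":{"type":"number"},"roll":{"type":"number"}}}},"hand":{"type":"number"},"force":{"type":"number"}},"required":["series"]}

```bash
mkdir -p pics; cat > h.py <<'E'
import numpy as np, cv2
from bench import env
from scipy.spatial.transform import Rotation as R
def cam(n):
    p=env.camera_params(n); f=200/np.tan(np.radians(p['fovy'])/2)
    if 'extrinsics' in p: T=np.array(p['extrinsics'])
    else:
        s=env.read_state(); T=np.eye(4); T[:3,:3]=R.from_euler('xyz',s['ee_rot']).as_matrix(); T[:3,3]=s['tool_pos']; T=T@np.array(p['mount'])
    return f,p['cx'],p['cy'],T
def ray(c,u,v,z):
    f,cx,cy,T=c; d=T[:3,:3]@np.array([(u-cx)/f,(v-cy)/f,1]); o=T[:3,3]
    return (o+d*(z-o[2])/d[2])
def proj(c,P):
    f,cx,cy,T=c; q=np.linalg.inv(T)@np.append(P,1); return np.array([cx+f*q[0]/q[2],cy+f*q[1]/q[2]])
def grab(n,fn):
    im=env.grab_frame(n); cv2.imwrite('pics/'+fn,np.ascontiguousarray(im[:,:,::-1])); return im
E
python3 - <<'E'
from h import *
for n in('scene','top'):
    grab(n,n+'1.png'); c=cam(n); print(n,c[0],c[1],c[2],c[3].round(3).tolist())
    for t in ['cup_orange','cup_blue1','key_grip','gauge','radio','carrier','post_top','tray','bottle','can','carton','bit_block']:
        try: print(t,[(round(d['conf'],2),[round(a*b) for a,b in zip(d['extent'],[640,400,640,400])]) for d in env.recognise(n,t)])
        except Exception as e: print(t,e)
print(env.read_state(), env.camera_params('wrist'))
E
```

```text
scene 492.72111541706806 319.85592047604445 199.95011114000874 [[0.763, 0.542, -0.352, 1044.625], [0.646, -0.645, 0.408, -562.788], [-0.007, -0.539, -0.842, 1275.506], [0.0, 0.0, 0.0, 1.0]]
cup_orange [(0.75, [371, 143, 390, 169]), (0.59, [233, 224, 317, 309])]
cup_blue1 [(0.95, [235, 238, 260, 271]), (0.95, [331, 175, 354, 200])]
key_grip [(0.54, [259, 235, 274, 253])]
gauge [(0.8, [235, 226, 316, 307]), (0.7, [379, 96, 396, 123])]
radio [(0.92, [235, 225, 319, 309])]
carrier [(0.61, [211, 178, 336, 325]), (0.53, [179, 306, 197, 325])]
post_top [(0.42, [333, 175, 351, 198]), (0.32, [326, 260, 369, 318])]
tray [(0.87, [292, 130, 403, 219]), (0.63, [370, 141, 390, 169]), (0.5, [233, 238, 260, 273])]
bottle [(0.77, [331, 138, 345, 166])]
can [(0.57, [348, 119, 358, 150]), (0.38, [291, 129, 404, 222])]
carton [(0.72, [348, 117, 358, 147]), (0.71, [234, 225, 316, 309]), (0.58, [349, 160, 370, 188])]
bit_block [(0.75, [306, 161, 325, 179])]
top 462.42916657245195 319.4745694674088 197.92254538597635 [[0.013, -0.999, 0.04, 502.221], [-1.0, -0.014, -0.021, 14.446], [0.021, -0.04, -0.999, 15
[... 1073 characters left out ...]
321708, 235.99509364]), 'ee_rot': array([ 3.14146542e+00, -1.52748789e-05,  2.79677005e+00]), 'ft_force': array([-1.14957506, -0.64894885, -0.29003816]), 'wrist_torque': array([-0.06380756,  0.01882229, -0.03267932]), 'finger_force': 0.0, 'opening': 0.9987656798882331} {'fovy': 63.94231765666753, 'cx': 326.91052882890057, 'cy': 201.88809444216903, 'mount': array([[-5.75881358e-04, -9.59176731e-01, -2.82806766e-01,
         8.17902375e+01],
       [ 9.99999785e-01, -6.41460489e-04,  1.39292071e-04,
        -6.63076662e-01],
       [-3.15015080e-04, -2.82806625e-01,  9.59176894e-01,
        -1.48828163e+02],
       [ 0.00000000e+00,  0.00000000e+00,  0.00000000e+00,
         1.00000000e+00]])}
```

View pics/top1.png

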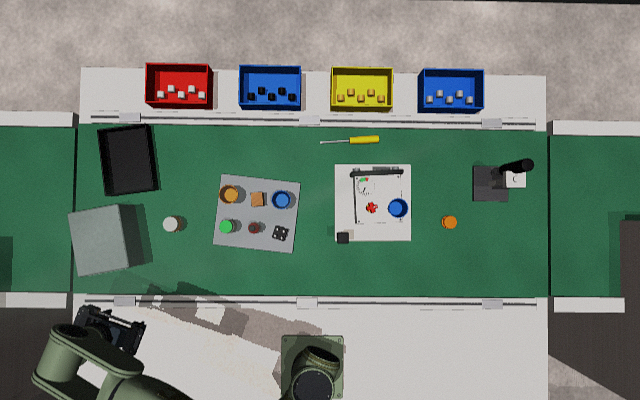

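View pics/scene1.png

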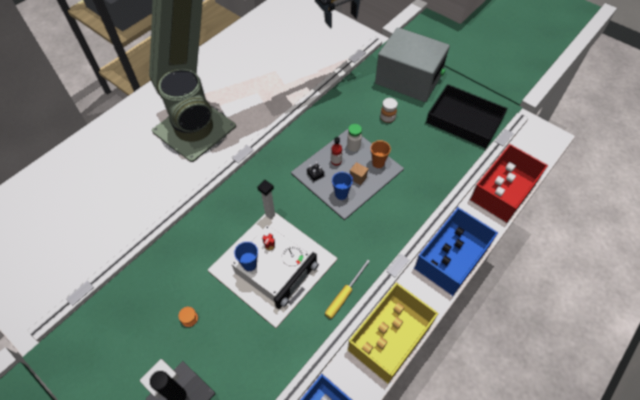

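The top view shows orange at (229,194), blue2 at (281,200) with the carton to its left, blue1 at (398,208), the key at (372,208), the post at (343,237) and the gauge near (363,185). In the scene view, blue1 is at (247,256), the key at (268,241), blue2 at (342,186) and orange at (380,155). Next I'll measure these points by colour and triangulate them.

```bash
cat >> h.py <<'E'
def tri(c1,u1,c2,u2):
    A=[];b=[]
    for c,u in((c1,u1),(c2,u2)):
        o=c[3][:3,3]; d=ray(c,u[0],u[1],0)-o; d/=np.linalg.norm(d); M=np.eye(3)-np.outer(d,d); A.append(M); b.append(M@o)
    return np.linalg.solve(sum(A),sum(b))
E
python3 - <<'E'
from h import *
for n,boxes in (('top',dict(orange=(215,180,245,210),blue2=(268,186,296,212),blue1=(384,194,412,220),key=(362,198,382,218))),('scene',dict(orange=(366,138,394,172),blue2=(326,170,358,204),blue1=(228,236,264,276),key=(256,230,278,254)))):
    im=cv2.imread(f'pics/{n}1.png'); hsv=cv2.cvtColor(im,cv2.COLOR_BGR2HSV).astype(int); c=cam(n)
    for k,(l,t,r,b) in boxes.items():
        h=hsv[t:b,l:r]; H,S,V=h[...,0],h[...,1],h[...,2]
        m={'o':(H>5)&(H<22),'b':(H>100)&(H<125),'k':(H<8)|(H>172)}[k[0]]&(S>130)&(V>60)
        ys,xs=np.nonzero(m); e=(xs.min()+l,ys.min()+t,xs.max()+l+1,ys.max()+t+1)
        z={'orange':90,'blue2':90,'blue1':150,'key':116}[k]
        print(n,k,e,len(xs),'rim/top ctr',ray(c,(e[0]+e[2])/2,(e[1]+e[3])/2,z).round(),'cent',ray(c,xs.mean()+l+.5,ys.mean()+t+.5,z).round())
ct,cs=cam('top'),cam('scene')
for nm,u,z in (('post',(343,237),170),('carton',(258,199),62),('bit',(280,232),40),('bottle',(254,228),127),('can',(226,226),100),('gauge',(363,185),72)): print(nm,ray(ct,*u,z).round())
im=cv2.imread('pics/top1.png')[140:260,205:425]; cv2.imwrite('pics/crop.png',cv2.resize(im,None,fx=3.6,fy=3.6,interpolation=cv2.INTER_CUBIC))
E
```

```text
top orange (np.int64(219), np.int64(185), np.int64(238), np.int64(204)) 230 rim/top ctr [568. 274.  90.] cent [569. 270.  90.]
top blue2 (np.int64(271), np.int64(190), np.int64(291), np.int64(209)) 232 rim/top ctr [555. 107.  90.] cent [553. 103.  90.]
top blue1 (np.int64(388), np.int64(199), np.int64(408), np.int64(218)) 263 rim/top ctr [ 530. -257.  150.] cent [ 532. -257.  150.]
top key (np.int64(367), np.int64(203), np.int64(378), np.int64(213)) 57 rim/top ctr [ 531. -183.  116.] cent [ 532. -181.  116.]
scene orange (np.int64(372), np.int64(141), np.int64(390), np.int64(168)) 366 rim/top ctr [585. 255.  90.] cent [580. 257.  90.]
scene blue2 (np.int64(333), np.int64(173), np.int64(352), np.int64(199)) 380 rim/top ctr [568.  90.  90.] cent [565.  93.  90.]
scene blue1 (np.int64(235), np.int64(243), np.int64(257), np.int64(270)) 446 rim/top ctr [ 541. -268.  150.] cent [ 541. -264.  150.]
scene key (np.int64(263), np.int64(235), np.int64(274), np.int64(248)) 82 rim/top ctr [ 540. -189.  116.] cent [ 541. -187.  116.]
post [441. -87. 170.]
carton [556. 183.  62.]
bit [449. 111.  40.]
bottle [464. 187. 127.]
can [468. 278. 100.]
gauge [ 606. -158.   72.]
```

View pics/crop.png

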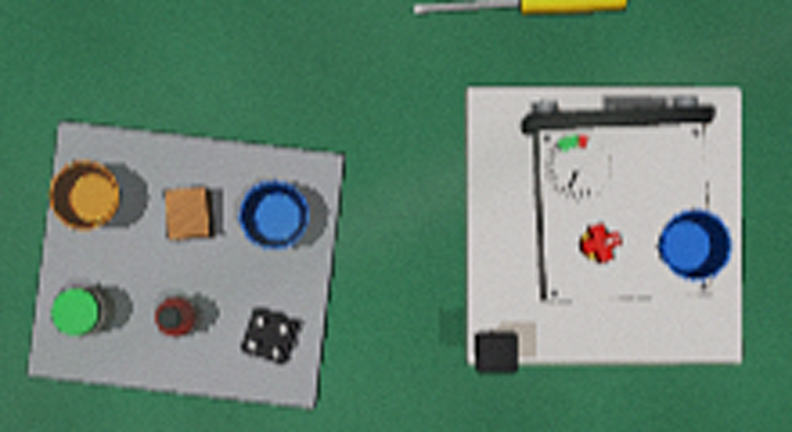

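```bash
cat >> h.py <<'E'
def plan(x,y,z,yaw,n=None):
    s=env.read_state(); p=np.array(s['tool_pos']); y0=s['ee_rot'][2]; d=np.array([x,y,z])-p
    dr=(y0-yaw+np.pi)%(2*np.pi)-np.pi; n=n or int(max(np.ceil(np.linalg.norm(d)/45),np.ceil(abs(np.degrees(dr))/8)))
    for i in range(n):
        Y=y0-dr*i/n; st=d/n
        print(i,'x %.1f y %.1f z %.1f roll %.2f'%(st[0]*np.cos(Y)+st[1]*np.sin(Y),st[0]*np.sin(Y)-st[1]*np.cos(Y),-st[2],np.degrees(dr)/n))
E
python3 -c "
from h import *
plan(550,170,250,np.pi/2,12)"
```

```text
0 x -38.3 y -19.1 z -1.2 roll 5.85
1 x -40.1 y -15.1 z -1.2 roll 5.85
2 x -41.4 y -10.9 z -1.2 roll 5.85
3 x -42.3 y -6.6 z -1.2 roll 5.85
4 x -42.8 y -2.3 z -1.2 roll 5.85
5 x -42.8 y 2.1 z -1.2 roll 5.85
6 x -42.4 y 6.4 z -1.2 roll 5.85
7 x -41.5 y 10.7 z -1.2 roll 5.85
8 x -40.2 y 14.9 z -1.2 roll 5.85
9 x -38.4 y 18.9 z -1.2 roll 5.85
10 x -36.3 y 22.7 z -1.2 roll 5.85
11 x -33.8 y 26.3 z -1.2 roll 5.85
```

>>> drive_tool(series=[{"x":-38,"y":-19,"z":-1,"roll":5.85},{"x":-40,"y":-15,"z":-1,"roll":5.85},{"x":-41,"y":-11,"z":-1,"roll":5.85},{"x":-42,"y":-7,"z":-1,"roll":5.85},{"x":-43,"y":-2,"z":-1,"roll":5.85},{"x":-43,"y":2,"z":-1,"roll":5.85},{"x":-42,"y":6,"z":-1,"roll":5.85},{"x":-41,"y":11,"z":-1,"roll":5.85},{"x":-40,"y":15,"z":-1,"roll":5.85},{"x":-38,"y":19,"z":-1,"roll":5.85},{"x":-36,"y":23,"z":-1,"roll":5.85},{"x":-34,"y":26,"z":-1,"roll":5.85}], hand=1, force=12)

```text
clock: 2.5
tool_pos: [549.7, 170.2, 248.1]
ee_rot: [3.141, -0.0, 1.567]
ft_force: [0.7, 1.0, 0.1]
opening: 1.001
finger_force: 0.0
```

>>> drive_tool(series=[{"x":0},{"x":0}])

```text
invalid input at $.series[0]: expected keys x, y, z, roll
```

```bash
python3 - <<'E'
from h import *
s=env.read_state(); print(s['clock'],s['tool_pos'],s['ee_rot']); c=cam('wrist'); grab('wrist','w1.png')
im=cv2.imread('pics/w1.png'); hsv=cv2.cvtColor(im,cv2.COLOR_BGR2HSV)
for nm,lo,hi in(('o',(5,130,50),(22,255,255)),('b',(100,130,40),(128,255,255))):
    m=cv2.inRange(hsv,lo,hi); n,_,st,ce=cv2.connectedComponentsWithStats(m)
    for i in range(1,n):
        if st[i,4]>300: print(nm,st[i])
for P in ((568,272,90),(555,105,90)): print(proj(c,P))
E
```

```text
2.5 [549.71677412 170.23216022 248.1095436 ] [ 3.14124458e+00 -3.91555435e-04  1.56722787e+00]
o [ 322   50   60   67 3096]
b [ 559  119   81  162 9174]
b [ 305  215   56   65 2611]
[348.66495401  82.37673864]
[333.84631903 252.17818819]
```

View pics/w1.png

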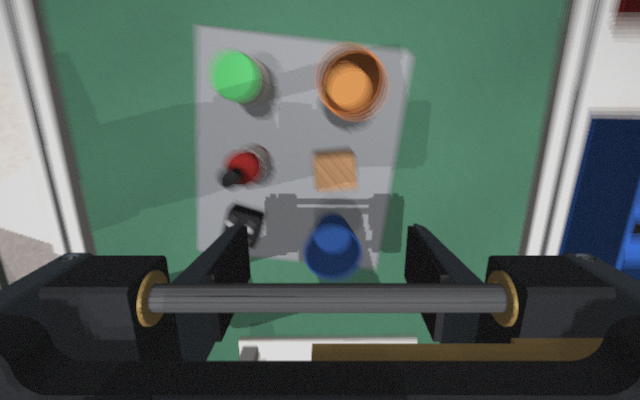

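The wrist view puts the orange rim at about (351,83) and the blue2 rim at about (332,249). Both are within a few pixels of my predictions. The picture is blurred, so I'll refine on a still one with a silhouette fit.

```bash
cat >> h.py <<'E'
from scipy.optimize import minimize
def fitcup(im,c,x,y,z0,col,sx=0):
    hsv=cv2.cvtColor(im,cv2.COLOR_RGB2HSV); lo,hi={'o':((3,110,30),(24,255,255)),'b':((100,110,25),(130,255,255))}[col]
    m=cv2.inRange(hsv,lo,hi); a=np.linspace(0,2*np.pi,60)
    def hull(x,y): return cv2.convexHull(np.array([proj(c,(x+r*np.cos(t),y+r*np.sin(t),z)) for r,z in((20,z0),(31,z0+78)) for t in a],np.float32))
    n,lab,st,ce=cv2.connectedComponentsWithStats(m); u=proj(c,(x,y,z0+60)); k=min((i for i in range(1,n) if st[i,4]>300),key=lambda i:np.hypot(*(ce[i]-u)))
    M=(lab==k).astype(np.uint8); cs,_=cv2.findContours(M,0,1); M=cv2.fillConvexPoly(np.zeros_like(M),cv2.convexHull(np.vstack(cs)),1)
    def cost(p):
        q=cv2.fillConvexPoly(np.zeros_like(M),(hull(*p)*16).astype(np.int32),1,shift=4); return np.count_nonzero(q!=M)/M.sum()
    r=minimize(cost,(x,y),method='Nelder-Mead',options=dict(initial_simplex=[(x,y),(x+6,y),(x,y+6)])); return r.x.round(1),round(r.fun,3)
E
python3 - <<'E'
from h import *
grab('wrist','w2.png'); s=env.read_state(); print(s['clock'],s['tool_pos'],s['ee_rot'],s['joint_velocities'].round(4)); c=cam('wrist'); im=env.grab_frame('wrist')
print(fitcup(im,c,568,272,12,'o'),fitcup(im,c,555,105,12,'b'))
im=env.grab_frame('top');c=cam('top');print(fitcup(im,c,568,272,12,'o'),fitcup(im,c,555,105,12,'b'),fitcup(im,c,531,-257,72,'b'))
E
```

```text
2.6 [551.82898072 168.05843859 247.72470161] [3.13953692e+00 1.37215336e-03 1.56529146e+00] [ 0.0649 -0.0244  0.0487  0.0619  0.025  -0.0208]
(array([565.8, 275.1]), np.float64(0.044)) (array([550.1, 107.3]), np.float64(0.046))
(array([577. , 280.9]), np.float64(1.207)) (array([555. , 110.7]), np.float64(1.114)) (array([ 507., -215.]), np.float64(1.118))
```

```bash
python3 - <<'E'
from h import *
s=env.read_state(); print(s['clock'],s['tool_pos'],s['ee_rot'],abs(s['joint_velocities']).max()); c=cam('wrist'); im=env.grab_frame('wrist')
print(fitcup(im,c,568,272,12,'o'));b=fitcup(im,c,555,105,12,'b');print(b)
plan(*b[0],130,np.pi/2,4)
E
```

```text
2.7 [548.8528256  171.0083459  247.64031228] [-3.14074042e+00 -3.84512414e-04  1.57021348e+00] 0.03455484201144618
(array([566.8, 275.1]), np.float64(0.039))
(array([551. , 107.5]), np.float64(0.042))
0 x -16.1 y 0.7 z 29.4 roll 0.01
1 x -16.1 y 0.7 z 29.4 roll 0.01
2 x -16.1 y 0.7 z 29.4 roll 0.01
3 x -16.1 y 0.7 z 29.4 roll 0.01
```

>>> drive_tool(series=[{"x":-31,"y":0.5,"z":10,"roll":0},{"x":-31,"y":0.5,"z":20,"roll":0},{"x":0,"y":0,"z":40,"roll":0},{"x":0,"y":0,"z":40,"roll":0},{"x":0,"y":0,"z":30,"roll":0},{"x":0,"y":0,"z":19,"roll":0},{"x":0,"y":0,"z":0,"roll":0},{"x":0,"y":0,"z":0,"roll":0}])

```text
clock: 3.55
tool_pos: [549.5, 110.7, 89.5]
ee_rot: [3.141, -0.0, 1.573]
ft_force: [0.4, 0.2, 0.5]
opening: 1.003
finger_force: 0.0
```

>>> drive_tool(series=[{"x":0,"y":0,"z":0,"roll":0},{"x":0,"y":0,"z":0,"roll":0},{"x":0,"y":0,"z":0,"roll":0},{"x":0,"y":0,"z":0,"roll":0},{"x":0,"y":0,"z":0,"roll":0},{"x":0,"y":0,"z":0,"roll":0}], hand=0.3, force=12)

```text
clock: 4.15
tool_pos: [550.2, 109.7, 89.5]
ee_rot: [3.14, -0.0, 1.571]
ft_force: [0.7, -0.1, 3.5]
opening: 0.653
finger_force: 12.0
```

>>> drive_tool(series=[{"x":0,"y":0,"z":-20,"roll":0},{"x":0,"y":0,"z":-35,"roll":0},{"x":0,"y":0,"z":-35,"roll":0},{"x":0,"y":0,"z":-25,"roll":0},{"x":30,"y":4,"z":0,"roll":0},{"x":45,"y":4,"z":0,"roll":0},{"x":45,"y":4,"z":0,"roll":0},{"x":30,"y":4,"z":0,"roll":0},{"x":17,"y":0,"z":0,"roll":0},{"x":0,"y":0,"z":0,"roll":0},{"x":0,"y":0,"z":0,"roll":0},{"x":0,"y":0,"z":0,"roll":0}])

```text
clock: 5.35
tool_pos: [565.4, 275.0, 203.9]
ee_rot: [-3.141, 0.001, 1.57]
ft_force: [-0.1, 1.0, -1.0]
opening: 0.653
finger_force: 12.0
```

```bash
python3 - <<'E'
from h import *
s=env.read_state(); print(s['clock'],s['tool_pos'],s['ee_rot']); c=cam('wrist'); im=grab('wrist','w3.png')
print(proj(c,(567,275,90)),fitcup(im,c,567,275,12,'o'),fitcup(im,c,567,275,s['tool_pos'][2]-76,'b'))
a=cv2.imread('pics/w3.png'); grab('scene','s3.png'); b=cv2.imread('pics/s3.png')[100:220,290:430]
cv2.imwrite('pics/m3.png',np.hstack([cv2.resize(a,(480,300)),cv2.resize(b,(320,300))]))
E
```

```text
5.35 [565.35509182 275.04574836 203.87418019] [-3.14094361e+00  9.16133217e-04  1.57023232e+00]
[330.89323376 204.89154097] (array([566.9, 275. ]), np.float64(0.32)) (array([563.7, 274.1]), np.float64(0.575))
```

View pics/m3.png

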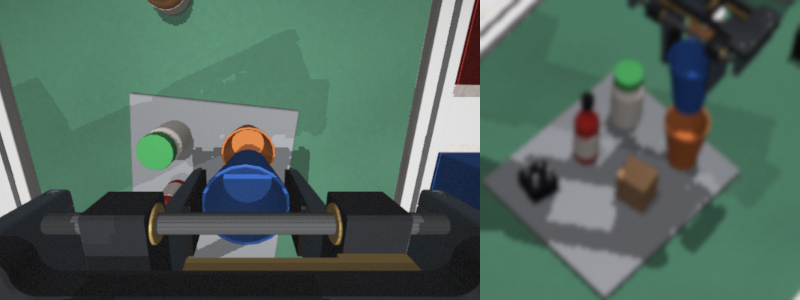

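```bash
python3 - <<'E'
from h import *
s=env.read_state(); print(s['tool_pos'],s['ee_rot']); c=cam('wrist'); im=cv2.cvtColor(cv2.imread('pics/w3.png'),cv2.COLOR_BGR2HSV)
m=cv2.inRange(im,(100,90,20),(130,255,255)); m[:, :250]=0; m[:,410:]=0
a=np.linspace(0,6.283,80)
def hull(x,y,z0): return cv2.convexHull(np.array([proj(c,(x+r*np.cos(t),y+r*np.sin(t),z)) for r,z in((20,z0),(31,z0+78)) for t in a],np.float32))
def cost(p):
    q=cv2.fillConvexPoly(np.zeros_like(m),(hull(*p)*16).astype(np.int32),255,shift=4); d=(q!=m)[:250]; return np.count_nonzero(d)/np.count_nonzero(m[:250])
for z in (120,124,128):
    r=minimize(lambda p:cost((*p,z)),(565,273),method='Nelder-Mead',options=dict(initial_simplex=[(565,273),(570,273),(565,278)])); print(z,r.x,r.fun)
mo=cv2.inRange(im,(3,110,30),(24,255,255)); ys,xs=np.nonzero(mo[150:240,280:380]); print('orange bbox',xs.min()+280,xs.max()+280,ys.min()+150)
for dx in(0,): 
    h=np.array([proj(c,(567+31*np.cos(t),275+31*np.sin(t),90)) for t in a]); print(h.min(0),h.max(0))
E
```

```text
[565.5788001  275.2111198  204.16988861] [-3.14156683e+00  2.91052693e-04  1.56996752e+00]
120 [564.92565632 268.89035273] 0.044722719141323794
124 [565.16231596 269.75915033] 0.04382826475849732
128 [565.15598461 270.77889781] 0.04084675014907573
orange bbox 295 366 167
[294.42580359 169.39457854] [366.66683266 238.5006119 ]
```

>>> drive_tool(series=[{"x":4,"y":1.5,"z":0,"roll":0},{"x":0,"y":0,"z":20,"roll":0},{"x":0,"y":0,"z":20,"roll":0},{"x":0,"y":0,"z":15,"roll":0},{"x":0,"y":0,"z":10,"roll":0},{"x":0,"y":0,"z":8,"roll":0},{"x":0,"y":0,"z":5,"roll":0},{"x":0,"y":0,"z":3,"roll":0},{"x":0,"y":0,"z":0,"roll":0},{"x":0,"y":0,"z":0,"roll":0}])

```text
clock: 6.45
tool_pos: [567.2, 280.7, 123.4]
ee_rot: [3.141, -0.0, 1.572]
ft_force: [-0.2, -0.5, -1.3]
opening: 0.657
finger_force: 12.0
```

>>> drive_tool(series=[{"x":0,"y":0,"z":1,"roll":0},{"x":0,"y":0,"z":1,"roll":0},{"x":0,"y":0,"z":1,"roll":0},{"x":0,"y":0,"z":1,"roll":0},{"x":0,"y":0,"z":0,"roll":0},{"x":0,"y":0,"z":0,"roll":0}])

```text
clock: 7.05
tool_pos: [567.1, 280.6, 119.7]
ee_rot: [3.141, -0.0, 1.572]
ft_force: [-1.2, -1.0, 5.6]
opening: 0.651
finger_force: 12.0
```

>>> drive_tool(series=[{"x":0,"y":0,"z":0,"roll":0},{"x":0,"y":0,"z":0,"roll":0},{"x":0,"y":0,"z":0,"roll":0},{"x":0,"y":0,"z":0,"roll":0},{"x":0,"y":0,"z":-20,"roll":0},{"x":0,"y":0,"z":-40,"roll":0},{"x":0,"y":0,"z":-40,"roll":0},{"x":-30,"y":0,"z":-30,"roll":0},{"x":-30,"y":0,"z":0,"roll":0},{"x":0,"y":0,"z":0,"roll":0},{"x":0,"y":0,"z":0,"roll":0},{"x":0,"y":0,"z":0,"roll":0}], hand=1)

```text
clock: 8.25
tool_pos: [566.9, 221.3, 248.2]
ee_rot: [-3.14, -0.0, 1.572]
ft_force: [-0.2, -0.1, 0.3]
opening: 0.998
finger_force: 0.0
```

```bash
python3 - <<'E'
from h import *
s=env.read_state(); print(s['clock'],s['tool_pos'],s['ee_rot']); c=cam('wrist'); im=grab('wrist','w4.png')
m=cv2.inRange(cv2.cvtColor(im,cv2.COLOR_RGB2HSV),(100,90,20),(130,255,255)); m[:, :250]=0; m[:,420:]=0
ys,xs=np.nonzero(m); print(xs.min(),xs.max(),ys.min(),ys.max())
a=np.linspace(0,6.283,80)
for z in(90,120,125):
    h=np.array([proj(c,(567+31*np.cos(t),276+31*np.sin(t),z)) for t in a]); print(z,h.min(0),h.max(0))
plan(530,-175,240,np.pi/2,11)
cv2.imwrite('pics/w4c.png',cv2.imread('pics/w4.png')[0:300,180:520])
E
```

```text
8.25 [566.87482743 221.25225004 248.21339699] [-3.14047211e+00 -2.04747462e-04  1.57193918e+00]
256 419 102 394
90 [296.22005887 101.11080576] [362.06952345 168.15369349]
120 [292.88631844 100.45099935] [365.6802762 174.3805799]
125 [292.26108302 100.32680215] [366.35740883 175.54416401]
0 x -36.0 y -3.4 z 0.7 roll 0.01
1 x -36.0 y -3.4 z 0.7 roll 0.01
2 x -36.0 y -3.4 z 0.7 roll 0.01
3 x -36.0 y -3.4 z 0.7 roll 0.01
4 x -36.0 y -3.4 z 0.7 roll 0.01
5 x -36.0 y -3.4 z 0.7 roll 0.01
6 x -36.0 y -3.4 z 0.7 roll 0.01
7 x -36.0 y -3.4 z 0.7 roll 0.01
8 x -36.0 y -3.4 z 0.7 roll 0.01
9 x -36.0 y -3.4 z 0.7 roll 0.01
10 x -36.0 y -3.4 z 0.7 roll 0.01
```

View pics/w4c.png

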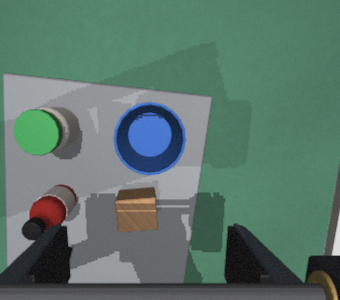

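Blue2 now sits concentric in the orange cup: its rim spans columns 294–366 from row 102, which matches a rim height of 120 mm. Next is blue1.

>>> drive_tool(series=[{"x":-30,"y":-3,"z":0,"roll":0},{"x":-45,"y":-4,"z":0,"roll":0},{"x":-45,"y":-4,"z":0,"roll":0},{"x":-45,"y":-4,"z":0,"roll":0},{"x":-45,"y":-4,"z":0,"roll":0},{"x":-45,"y":-4,"z":0,"roll":0},{"x":-45,"y":-4,"z":0,"roll":0},{"x":-45,"y":-4,"z":0,"roll":0},{"x":-40,"y":-4,"z":0,"roll":0},{"x":-25,"y":-2,"z":0,"roll":0},{"x":0,"y":0,"z":0,"roll":0},{"x":0,"y":0,"z":0,"roll":0}])

```text
clock: 9.5
tool_pos: [530.6, -188.8, 248.3]
ee_rot: [-3.141, -0.001, 1.571]
ft_force: [0.5, -0.9, 0.9]
opening: 0.998
finger_force: 0.0
```

>>> drive_tool(series=[{"x":0,"y":0,"z":0,"roll":0},{"x":0,"y":0,"z":0,"roll":0}])

```text
clock: 9.7
tool_pos: [530.7, -188.0, 248.8]
ee_rot: [-3.141, -0.0, 1.574]
ft_force: [0.2, 0.7, 0.3]
opening: 1.001
finger_force: 0.0
```

```bash
python3 - <<'E'
from h import *
s=env.read_state(); print(s['clock'],s['tool_pos'],s['ee_rot']); c=cam('wrist'); im=grab('wrist','w5.png')
print(fitcup(im,c,531,-257,72,'b'), proj(c,(531,-257,150)))
hsv=cv2.cvtColor(im,cv2.COLOR_RGB2HSV); m=cv2.inRange(hsv,(0,140,60),(7,255,255))|cv2.inRange(hsv,(173,140,60),(180,255,255))
n,_,st,ce=cv2.connectedComponentsWithStats(m)
for i in range(1,n):
    if st[i,4]>40: print('red',st[i],ce[i].round(1),ray(c,*ce[i],116).round(1))
E
```

```text
9.7 [ 530.70442192 -187.96145616  248.84826961] [-3.14148152e+00 -4.87952358e-04  1.57354747e+00]
(array([ 527.7, -250.3]), np.float64(0.844)) [329.00332665 285.6416013 ]
red [413 167  12   8  69] [418.7 170.2] [ 610.6 -161.2  116. ]
red [310 169  37  40 817] [327.6 187.9] [ 529.6 -177.6  116. ]
```

View pics/w5.png

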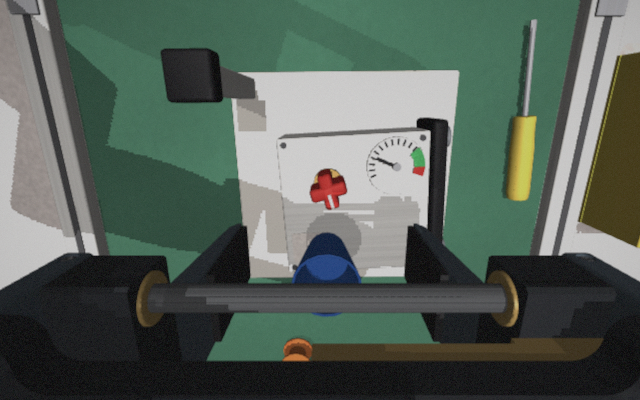

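The wrist view shows the blue1 rim centre at about (327,285), the key at (328,188) with its white line pointing down, and the gauge pointer pointing left and slightly up with green at its right. The post is at (192,75). Gripping blue1 at about (530,-256.5).

>>> drive_tool(series=[{"x":-35,"y":-0.5,"z":0,"roll":0},{"x":-33,"y":0,"z":10,"roll":0},{"x":0,"y":0,"z":35,"roll":0},{"x":0,"y":0,"z":35,"roll":0},{"x":0,"y":0,"z":19,"roll":0},{"x":0,"y":0,"z":0,"roll":0},{"x":0,"y":0,"z":0,"roll":0}])

```text
clock: 10.45
tool_pos: [530.5, -257.0, 150.5]
ee_rot: [3.141, 0.0, 1.572]
ft_force: [0.9, 0.2, 0.3]
opening: 0.999
finger_force: 0.0
```

>>> drive_tool(series=[{"x":0,"y":0,"z":0,"roll":0},{"x":0,"y":0,"z":0,"roll":0},{"x":0,"y":0,"z":0,"roll":0},{"x":0,"y":0,"z":0,"roll":0},{"x":0,"y":0,"z":0,"roll":0},{"x":0,"y":0,"z":0,"roll":0}], hand=0.3)

```text
clock: 11.05
tool_pos: [530.2, -257.5, 150.6]
ee_rot: [3.141, 0.0, 1.572]
ft_force: [-0.7, -0.1, 3.0]
opening: 0.669
finger_force: 12.0
```

>>> drive_tool(series=[{"x":0,"y":0,"z":-20,"roll":0},{"x":0,"y":0,"z":-35,"roll":0},{"x":0,"y":0,"z":-30,"roll":0},{"x":30,"y":2,"z":-5,"roll":0},{"x":45,"y":3,"z":0,"roll":0},{"x":45,"y":3,"z":0,"roll":0},{"x":45,"y":3,"z":0,"roll":0},{"x":45,"y":3,"z":0,"roll":0},{"x":45,"y":3,"z":0,"roll":0},{"x":45,"y":3,"z":0,"roll":0},{"x":45,"y":3,"z":0,"roll":0},{"x":45,"y":3,"z":0,"roll":0}])

```text
clock: 12.25
tool_pos: [555.3, 134.4, 239.5]
ee_rot: [-3.141, 0.0, 1.571]
ft_force: [1.2, 0.2, -1.4]
opening: 0.669
finger_force: 12.0
```

>>> drive_tool(series=[{"x":45,"y":3,"z":0,"roll":0},{"x":45,"y":3,"z":0,"roll":0},{"x":40,"y":3,"z":0,"roll":0},{"x":30,"y":2,"z":0,"roll":0},{"x":15,"y":2,"z":0,"roll":0},{"x":0,"y":0,"z":0,"roll":0},{"x":0,"y":0,"z":0,"roll":0},{"x":0,"y":0,"z":0,"roll":0}])

```text
clock: 13.05
tool_pos: [568.6, 305.9, 240.0]
ee_rot: [-3.141, 0.001, 1.57]
ft_force: [0.2, 0.0, -1.1]
opening: 0.669
finger_force: 12.0
```

```bash
python3 - <<'E'
from h import *
s=env.read_state(); print(s['clock'],s['tool_pos'],s['ee_rot']); c=cam('wrist'); g=grab('wrist','w6.png'); im=cv2.cvtColor(g,cv2.COLOR_RGB2HSV)
m=cv2.inRange(im,(100,90,20),(130,255,255)); m[:, :250]=0; m[:,410:]=0
a=np.linspace(0,6.283,80); zf=s['tool_pos'][2]-77.5; x0,y0=s['tool_pos'][:2]
L=np.arange(400)<(270)
def hull(x,y,z0): return cv2.convexHull(np.array([proj(c,(x+r*np.cos(t),y+r*np.sin(t),z)) for r,z in((20,z0),(31,z0+78)) for t in a],np.float32))
def foot(x,y,z0): return np.array([proj(c,(x+r*np.cos(t),y+r*np.sin(t),z0+h)) for r,h in((31,78),) for t in a])
print('rim pred',foot(x0,y0,zf).min(0),foot(x0,y0,zf).max(0),'hull top',hull(x0,y0,zf)[:,0].min(0))
ys,xs=np.nonzero(m[:250]); print('mask',xs.min(),xs.max(),ys.min())
b=cv2.imread('pics/w6.png'); grab('scene','s6.png'); q=cv2.imread('pics/s6.png')[100:220,290:430]
cv2.imwrite('pics/m6.png',np.hstack([cv2.resize(b[100:400,200:450],(400,480)),cv2.resize(q,(400,480))]))
E
```

```text
13.05 [568.57835687 305.92558593 240.0163341 ] [-3.14131515e+00  7.44938094e-04  1.56997113e+00]
rim pred [269.61198851 212.88661627] [390.12431491 321.29076447] hull top [269.612   193.29988]
mask 265 389 196
```

View pics/m6.png

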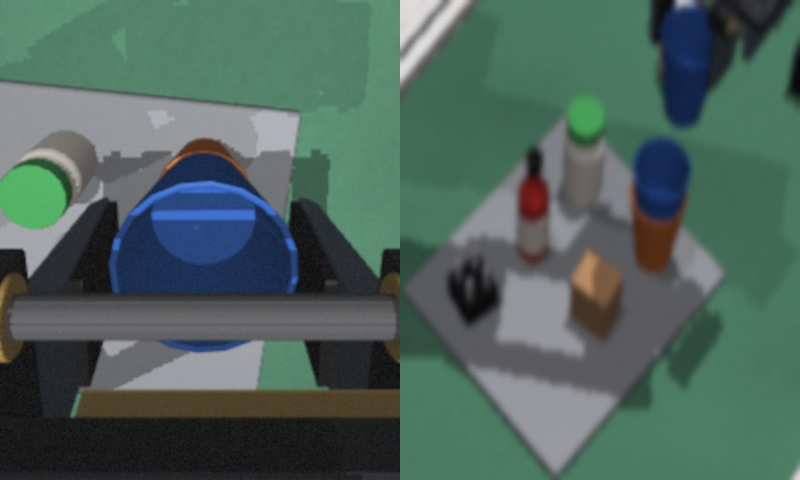

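The image shows the held blue cup upright, and the stack below it standing. I overshot y by 30 mm, so I'll move back and lower.

>>> drive_tool(series=[{"x":-20,"y":0,"z":0,"roll":0},{"x":-10,"y":0,"z":0,"roll":0},{"x":0,"y":0,"z":0,"roll":0},{"x":0,"y":0,"z":25,"roll":0},{"x":0,"y":0,"z":20,"roll":0},{"x":0,"y":0,"z":15,"roll":0},{"x":0,"y":0,"z":10,"roll":0},{"x":0,"y":0,"z":8,"roll":0},{"x":0,"y":0,"z":5,"roll":0},{"x":0,"y":0,"z":3,"roll":0},{"x":0,"y":0,"z":0,"roll":0},{"x":0,"y":0,"z":0,"roll":0}])

```text
clock: 14.35
tool_pos: [568.8, 277.8, 154.5]
ee_rot: [3.141, -0.0, 1.572]
ft_force: [0.7, -0.8, -0.5]
opening: 0.671
finger_force: 12.0
```

>>> drive_tool(series=[{"x":0,"y":0,"z":1,"roll":0},{"x":0,"y":0,"z":1,"roll":0},{"x":0,"y":0,"z":1,"roll":0},{"x":0,"y":0,"z":1,"roll":0},{"x":0,"y":0,"z":0,"roll":0},{"x":0,"y":0,"z":0,"roll":0}])

```text
clock: 14.95
tool_pos: [569.1, 277.8, 151.0]
ee_rot: [3.14, -0.001, 1.572]
ft_force: [-0.0, -0.1, 5.8]
opening: 0.668
finger_force: 12.0
```

>>> drive_tool(series=[{"x":0,"y":0,"z":0,"roll":0},{"x":0,"y":0,"z":0,"roll":0},{"x":0,"y":0,"z":0,"roll":0},{"x":0,"y":0,"z":0,"roll":0},{"x":0,"y":0,"z":-20,"roll":0},{"x":0,"y":0,"z":-40,"roll":0},{"x":0,"y":0,"z":-38,"roll":0},{"x":-30,"y":0,"z":0,"roll":0},{"x":-30,"y":0,"z":0,"roll":0},{"x":0,"y":0,"z":0,"roll":0},{"x":0,"y":0,"z":0,"roll":0},{"x":0,"y":0,"z":0,"roll":0}], hand=1)

```text
clock: 16.15
tool_pos: [568.6, 218.3, 247.7]
ee_rot: [-3.141, -0.001, 1.572]
ft_force: [0.8, 0.7, -0.1]
opening: 1.0
finger_force: 0.0
```

```bash
python3 - <<'E'
from h import *
s=env.read_state(); print(s['clock'],s['tool_pos'],s['ee_rot']); c=cam('wrist'); im=grab('wrist','w7.png')
m=cv2.inRange(cv2.cvtColor(im,cv2.COLOR_RGB2HSV),(100,90,20),(130,255,255)); m[:, :250]=0; m[:,420:]=0; m[250:]=0
ys,xs=np.nonzero(m); print(xs.min(),xs.max(),ys.min(),ys.max())
a=np.linspace(0,6.283,80)
for z in(145,150,155):
    h=np.array([proj(c,(567+31*np.cos(t),277+31*np.sin(t),z)) for t in a]); print(z,h.min(0),h.max(0))
cv2.imwrite('pics/w7c.png',cv2.imread('pics/w7.png')[0:300,180:520])
E
```

```text
16.15 [568.56748964 218.33335212 247.66871032] [-3.14124745e+00 -5.15396807e-04  1.57194222e+00]
287 418 97 235
145 [286.97602144  94.28672995] [367.30297518 176.02243134]
150 [286.17282044  94.02029874] [368.08872597 177.33383139]
155 [285.33718538  93.74271047] [368.90617356 178.69623816]
```

View pics/w7c.png

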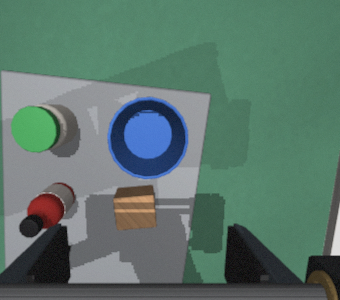

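The stack is concentric: rim columns 287–368 match a rim height of about 150 mm. Going to the key.

>>> drive_tool(series=[{"x":-30,"y":-3,"z":0,"roll":0},{"x":-45,"y":-4,"z":0,"roll":0},{"x":-45,"y":-4,"z":0,"roll":0},{"x":-45,"y":-4,"z":0,"roll":0},{"x":-45,"y":-4,"z":0,"roll":0},{"x":-45,"y":-4,"z":0,"roll":0},{"x":-45,"y":-4,"z":0,"roll":0},{"x":-45,"y":-4,"z":0,"roll":0},{"x":-40,"y":-4,"z":0,"roll":0},{"x":-22,"y":-2,"z":0,"roll":0},{"x":0,"y":0,"z":0,"roll":0},{"x":0,"y":0,"z":0,"roll":0}])

```text
clock: 17.4
tool_pos: [532.2, -188.8, 247.6]
ee_rot: [-3.141, -0.001, 1.571]
ft_force: [0.5, 0.6, -0.2]
opening: 0.999
finger_force: 0.0
```

>>> drive_tool(series=[{"x":0,"y":0,"z":0,"roll":0},{"x":0,"y":0,"z":0,"roll":0},{"x":0,"y":0,"z":0,"roll":0}])

```text
clock: 17.7
tool_pos: [532.1, -188.3, 248.0]
ee_rot: [3.141, -0.0, 1.573]
ft_force: [-0.6, 0.4, 0.1]
opening: 1.002
finger_force: 0.0
```

```bash
cat > k.py <<'E'
from h import *
def fitkey(im,c,x,y):
    hsv=cv2.cvtColor(im,cv2.COLOR_RGB2HSV); m=cv2.inRange(hsv,(0,120,40),(9,255,255))|cv2.inRange(hsv,(172,120,40),(180,255,255))
    u=proj(c,(x,y,105)); w=np.zeros_like(m); w[int(u[1])-45:int(u[1])+45,int(u[0])-45:int(u[0])+45]=255; m&=w
    m=cv2.morphologyEx(m,cv2.MORPH_CLOSE,np.ones((7,7)))
    def sil(x,y,t):
        q=np.zeros_like(m)
        for tt in(t,t+np.pi/2):
            C,S=np.cos(tt),np.sin(tt)
            P=[proj(c,(x+a*C-b*S,y+a*S+b*C,z)) for a in(-17,17) for b in(-6.5,6.5) for z in(86,116)]
            cv2.fillConvexPoly(q,(cv2.convexHull(np.array(P,np.float32))*16).astype(np.int32),255,shift=4)
        return q
    best=min((minimize(lambda p:np.count_nonzero(sil(p[0],p[1],p[2]/20)!=m)/np.count_nonzero(m),(x,y,t*20),method='Nelder-Mead',options=dict(initial_simplex=[(x,y,t*20),(x+5,y,t*20),(x,y+5,t*20),(x,y,t*20+4)])) for t in np.arange(0,1.57,.26)),key=lambda r:r.fun)
    return best.x[0].round(1),best.x[1].round(1),np.degrees(best.x[2]/20).round(1)%90,round(best.fun,3)
def gauge(im,c,x,y):
    # rectify 70x70mm at z=77, 6 px/mm, world x right, y up
    s=6; n=70*s; W=np.array([(x-35,y+35,77),(x+35,y+35,77),(x+35,y-35,77),(x-35,y-35,77)]); 
    H=cv2.getPerspectiveTransform(np.array([proj(c,p) for p in W],np.float32),np.array([(0,0),(n,0),(n,n),(0,n)],np.float32))
    return cv2.warpPerspective(im,H,(n,n),flags=cv2.INTER_CUBIC)
E
python3 - <<'E'
from k import *
s=env.read_state(); print(s['clock'],s['tool_pos'],s['ee_rot'],s['qpos'].round(3)); c=cam('wrist'); im=grab('wrist','w8.png')
print(fitkey(im,c,530,-180)); s=env.read_state(); c=cam('wrist'); im=env.grab_frame('wrist'); print(s['tool_pos']); k=fitkey(im,c,530,-180); print(k)
hsv=cv2.cvtColor(im,cv2.COLOR_RGB2HSV).astype(int); g=cv2.inRange(cv2.cvtColor(im,cv2.COLOR_RGB2HSV),(40,120,60),(80,255,255)); 
# gauge hub guess from w5 pixel (396,167)
print('gauge ctr',ray(c,396,167,72).round(1),'green', [ray(c,*np.argwhere(g[120:220,340:460])[i][::-1]+np.array([340,120]),72).round() for i in(0,-1)])
# white line
u=proj(c,(k[0],k[1],116)).astype(int); l,t=u-30; h=hsv[t:t+60,l:l+60]; ys,xs=np.nonzero((h[...,1]<60)&(h[...,2]>150)); 
P=np.array([ray(c,a+l,b+t,116)[:2]-k[:2] for a,b in zip(xs,ys)]); P=P[np.hypot(*P.T)<15]; print('line',len(P),P.mean(0))
G=gauge(im,c,*ray(c,396,167,77)[:2]); b=cv2.resize(cv2.cvtColor(im[110:250,260:460],cv2.COLOR_RGB2BGR),(600,420)); cv2.imwrite('pics/g8.png',np.hstack([b[:,:380],G[:,:,::-1]]))
E
```

```text
17.7 [ 532.13350934 -188.34197733  248.00742273] [ 3.14146023e+00 -1.88355355e-04  1.57320571e+00] [-0.361  0.296  1.569  0.     1.277 -0.363]
(np.float64(530.2), np.float64(-181.1), np.float64(14.1), np.float64(0.27))
[ 532.08017293 -188.52662795  248.00862429]
(np.float64(530.2), np.float64(-181.2), np.float64(13.799999999999997), np.float64(0.253))
gauge ctr [ 601.  -166.7   72. ] green [array([ 621., -147.,   72.]), array([ 627., -164.,   72.])]
line 112 [ 2.38464319 -8.35645877]
```

```bash
cat >> k.py <<'E'
def pointer(im,c,x,y):
    f=lambda a,r,z:proj(c,(x+r*np.cos(a),y+r*np.sin(a),z))
    A=np.radians(np.arange(-180,180,2)); V=cv2.cvtColor(im,cv2.COLOR_RGB2GRAY).astype(np.float32)
    def prof(rs,z,I):
        U=np.array([[f(a,r,z) for r in rs] for a in A],np.float32); return cv2.remap(I,U[...,0],U[...,1],1).mean(1)
    p=prof(np.arange(7,17,1.),79,V); hsv=cv2.cvtColor(im,cv2.COLOR_RGB2HSV)
    gm=cv2.inRange(hsv,(40,110,50),(85,255,255)).astype(np.float32); rm=(cv2.inRange(hsv,(0,110,50),(8,255,255))|cv2.inRange(hsv,(172,110,50),(180,255,255))).astype(np.float32)
    g=prof(np.arange(20,27,1.),72,gm)>100; r=prof(np.arange(20,27,1.),72,rm)>100
    w=np.clip(np.median(p)-25-p,0,None); i=w.argmax(); j=[(i+k)%180 for k in range(-6,7)]; ang=np.degrees(A[i])+2*(np.arange(-6,7)*w[j]).sum()/w[j].sum()
    return round(ang,1),np.degrees(A[g]).round(),np.degrees(A[r]).round()
E
python3 - <<'E'
from k import *
c=cam('wrist'); im=env.grab_frame('wrist')
hsv=cv2.cvtColor(im,cv2.COLOR_RGB2HSV)
print('post',[ray(c,u,v,170).round() for u,v in((163,48),(215,48),(221,101),(165,101))])
for p in ((601,-167),(603,-165),(601,-163),(600,-165)): print(p,pointer(im,c,*p))
print('radio corner screws',ray(c,283,145,72).round(),ray(c,423,138,72).round())
G=gauge(im,c,601,-165); cv2.circle(G,(210,210),3,(255,0,0),-1); cv2.circle(G,(210,210),180,(255,0,255),1)
b=cv2.resize(cv2.cvtColor(im[110:250,260:380],cv2.COLOR_RGB2BGR),(360,420)); cv2.imwrite('pics/g8.png',np.hstack([b,G[:,:,::-1]]))
plan(530,-181,160,np.radians(194),14)
E
```

```text
post [array([424., -72., 170.]), array([458., -72., 170.]), array([ 459., -104.,  170.]), array([ 421., -104.,  170.])]
(601, -167) (np.float64(151.0), array([ 8., 10., 12., 14., 16., 18., 20., 22., 24., 26., 28., 30., 32.,
       34., 36., 38., 40., 42., 44., 46., 48.]), array([-16., -14., -12., -10.,  -8.,  -6.,  -4.,  -2.,   0.,   2.]))
(603, -165) (np.float64(163.8), array([ 2.,  4.,  6.,  8., 10., 12., 14., 16., 18., 20., 22., 24., 26.,
       28., 30., 32., 34., 36., 38., 40., 42., 44., 46.]), array([-22., -20., -18., -16., -14., -12., -10.,  -8.,  -6.,  -4.,  -2.]))
(601, -163) (np.float64(169.7), array([-2.,  0.,  2.,  4.,  6.,  8., 10., 12., 14., 16., 18., 20., 22.,
       24., 26., 28., 30., 32., 34., 36., 38., 40.]), array([-26., -24., -22., -20., -18., -16., -14., -12., -10.,  -8.,  -6.]))
(600, -165) (np.float64(158.2), array([ 2.,  4.,  6.,  8., 10., 12., 14., 16., 18., 20., 22., 24., 26.,
       28., 30., 32., 34., 36., 38., 40., 42.]), array([-20., -18., -16., -14., -12., -10.,  -8.,  -6.,  -4.,  -2.]))
radio corner screws [ 486. -145.   72.] [ 626. -138.   72.]
0 x 0.6 y -0.1 z 6.3 roll -7.42
1 x 0.6 y -0.1 z 6.3 roll -7.42
2 x 0.6 y 0.0 z 6.3 roll -7.42
3 x 0.6 y 0.1 z 6.3 roll -7.42
4 x 0.6 y 0.2 z 6.3 roll -7.42
5 x 0.5 y 0.2 z 6.3 roll -7.42
6 x 0.5 y 0.3 z 6.3 roll -7.42
7 x 0.5 y 0.4 z 6.3 roll -7.42
8 x 0.4 y 0.4 z 6.3 roll -7.42
9 x 0.4 y 0.5 z 6.3 roll -7.42
10 x 0.3 y 0.5 z 6.3 roll -7.42
11 x 0.2 y 0.5 z 6.3 roll -7.42
12 x 0.2 y 0.6 z 6.3 roll -7.42
13 x 0.1 y 0.6 z 6.3 roll -7.42
```

View pics/g8.png

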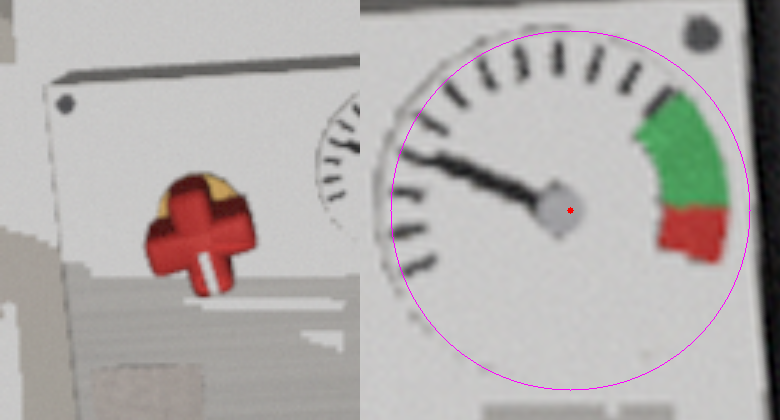

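The crop shows the key cross with its white line at about -75°. The gauge hub is at (558,208) and the pointer tip at (412,153), which is 159°. The scale zero is near 205° and green starts near 45°. So the key stands at about 1.31 rad and needs about +229° to reach 5.3. Joint 6 can do this in one grip if it starts at yaw 194°.

>>> drive_tool(series=[{"x":1,"y":0,"z":6,"roll":-8},{"x":1,"y":0,"z":6,"roll":-8},{"x":1,"y":0,"z":6,"roll":-8},{"x":0,"y":0,"z":6,"roll":-8},{"x":0,"y":0,"z":6,"roll":-8},{"x":0,"y":0,"z":6,"roll":-8},{"x":0,"y":0,"z":6,"roll":-8},{"x":0,"y":0,"z":6,"roll":-8},{"x":0,"y":0,"z":6,"roll":-8},{"x":0,"y":0,"z":6,"roll":-8},{"x":0,"y":0,"z":6,"roll":-8},{"x":0,"y":0,"z":6,"roll":-8}])

```text
clock: 19.05
tool_pos: [531.5, -186.3, 175.7]
ee_rot: [3.142, 0.0, -3.03]
ft_force: [-0.2, -1.3, 0.9]
opening: 0.999
finger_force: 0.0
```

>>> drive_tool(series=[{"x":0,"y":0,"z":6,"roll":-8},{"x":0,"y":0,"z":0,"roll":0},{"x":0,"y":0,"z":0,"roll":0},{"x":0,"y":0,"z":0,"roll":0}])

```text
clock: 19.45
tool_pos: [531.7, -186.5, 170.4]
ee_rot: [-3.141, 0.001, -2.898]
ft_force: [0.2, -0.5, 0.9]
opening: 0.998
finger_force: 0.0
```

```bash
python3 - <<'E'
from k import *
s=env.read_state(); print(s['clock'],s['tool_pos'],s['ee_rot'],s['qpos'].round(3)); c=cam('wrist'); im=grab('wrist','w9.png')
print(fitkey(im,c,530,-181)); plan(530.2,-181.2,115,np.radians(194),1)
E
```

```text
19.45 [ 531.73679864 -186.48617704  170.36376483] [-3.14121565e+00  7.37507943e-04 -2.89840703e+00] [-0.358  0.35   1.692  0.     1.098 -2.172]
(np.float64(530.3), np.float64(-181.6), np.float64(14.200000000000003), np.float64(0.222))
0 x 0.2 y 5.5 z 55.4 roll -0.04
```

>>> drive_tool(series=[{"x":0,"y":5,"z":10,"roll":0},{"x":0,"y":0,"z":25,"roll":0},{"x":0,"y":0,"z":20,"roll":0},{"x":0,"y":0,"z":0,"roll":0},{"x":0,"y":0,"z":0,"roll":0}])

```text
clock: 20.0
tool_pos: [530.2, -181.3, 114.8]
ee_rot: [3.141, -0.0, -2.897]
ft_force: [-0.8, 0.1, 0.3]
opening: 1.001
finger_force: 0.0
```

>>> drive_tool(series=[{"x":0,"y":0,"z":0,"roll":0},{"x":0,"y":0,"z":0,"roll":0},{"x":0,"y":0,"z":0,"roll":0},{"x":0,"y":0,"z":0,"roll":0},{"x":0,"y":0,"z":0,"roll":0},{"x":0,"y":0,"z":0,"roll":0},{"x":0,"y":0,"z":0,"roll":0},{"x":0,"y":0,"z":0,"roll":0}], hand=0.1, force=40)

```text
clock: 20.8
tool_pos: [530.4, -182.0, 114.9]
ee_rot: [-3.141, 0.0, -2.896]
ft_force: [-0.5, -1.2, -0.8]
opening: 0.368
finger_force: 40.0
```

>>> drive_tool(series=[{"x":0,"y":0,"z":0,"roll":5},{"x":0,"y":0,"z":0,"roll":5},{"x":0,"y":0,"z":0,"roll":5},{"x":0,"y":0,"z":0,"roll":5},{"x":0,"y":0,"z":0,"roll":5},{"x":0,"y":0,"z":0,"roll":5},{"x":0,"y":0,"z":0,"roll":5},{"x":0,"y":0,"z":0,"roll":5},{"x":0,"y":0,"z":0,"roll":5},{"x":0,"y":0,"z":0,"roll":5},{"x":0,"y":0,"z":0,"roll":5},{"x":0,"y":0,"z":0,"roll":5}])

```text
clock: 22.0
tool_pos: [530.7, -181.0, 114.9]
ee_rot: [3.14, -0.0, 2.336]
ft_force: [2.1, 2.8, -0.9]
opening: 0.368
finger_force: 40.0
```

```bash
python3 - <<'E'
from k import *
s=env.read_state(); print(s['clock'],s['tool_pos'],s['ee_rot'],s['qpos'].round(3),s['ft_force'],s['wrist_torque'],s['opening'])
E
```

```text
22.0 [ 530.7348682  -180.95532347  114.94780562] [ 3.14002440e+00 -2.09351920e-04  2.33586433e+00] [-0.35   0.401  1.771  0.002  0.969 -1.116] [ 2.10042507  2.78239518 -0.89440586] [ 0.40679067 -0.22542662  0.07694256] 0.36842502485167344
```

>>> drive_tool(series=[{"x":0,"y":0,"z":0,"roll":6},{"x":0,"y":0,"z":0,"roll":6},{"x":0,"y":0,"z":0,"roll":6},{"x":0,"y":0,"z":0,"roll":6},{"x":0,"y":0,"z":0,"roll":6},{"x":0,"y":0,"z":0,"roll":6},{"x":0,"y":0,"z":0,"roll":6},{"x":0,"y":0,"z":0,"roll":6},{"x":0,"y":0,"z":0,"roll":6},{"x":0,"y":0,"z":0,"roll":6},{"x":0,"y":0,"z":0,"roll":6},{"x":0,"y":0,"z":0,"roll":6}])

```text
clock: 23.2
tool_pos: [532.1, -180.8, 115.0]
ee_rot: [3.139, -0.003, 1.078]
ft_force: [4.4, 3.3, -2.6]
opening: 0.364
finger_force: 40.0
```

>>> drive_tool(series=[{"x":0,"y":0,"z":0,"roll":6},{"x":0,"y":0,"z":0,"roll":6},{"x":0,"y":0,"z":0,"roll":6},{"x":0,"y":0,"z":0,"roll":6},{"x":0,"y":0,"z":0,"roll":6},{"x":0,"y":0,"z":0,"roll":6},{"x":0,"y":0,"z":0,"roll":6},{"x":0,"y":0,"z":0,"roll":6},{"x":0,"y":0,"z":0,"roll":6},{"x":0,"y":0,"z":0,"roll":6},{"x":0,"y":0,"z":0,"roll":6},{"x":0,"y":0,"z":0,"roll":6}])

```text
clock: 24.4
tool_pos: [532.6, -182.0, 115.0]
ee_rot: [3.141, -0.005, -0.178]
ft_force: [4.9, -2.0, -4.0]
opening: 0.37
finger_force: 40.0
```

>>> drive_tool(series=[{"x":0,"y":0,"z":0,"roll":6},{"x":0,"y":0,"z":0,"roll":6},{"x":0,"y":0,"z":0,"roll":6},{"x":0,"y":0,"z":0,"roll":6},{"x":0,"y":0,"z":0,"roll":0},{"x":0,"y":0,"z":0,"roll":0},{"x":0,"y":0,"z":0,"roll":0},{"x":0,"y":0,"z":0,"roll":0}])

```text
clock: 25.2
tool_pos: [532.4, -182.5, 115.0]
ee_rot: [-3.14, -0.005, -0.593]
ft_force: [4.9, -2.5, -3.0]
opening: 0.371
finger_force: 40.0
```

>>> drive_tool(series=[{"x":0,"y":0,"z":0,"roll":0},{"x":0,"y":0,"z":0,"roll":0},{"x":0,"y":0,"z":0,"roll":0},{"x":0,"y":0,"z":0,"roll":0},{"x":0,"y":0,"z":0,"roll":0},{"x":0,"y":0,"z":-15,"roll":0},{"x":0,"y":0,"z":-40,"roll":0},{"x":0,"y":0,"z":-40,"roll":0},{"x":0,"y":0,"z":-30,"roll":0},{"x":0,"y":0,"z":0,"roll":0},{"x":0,"y":0,"z":0,"roll":0},{"x":0,"y":0,"z":0,"roll":0}], hand=1)

```text
clock: 26.4
tool_pos: [529.4, -181.3, 238.5]
ee_rot: [3.141, 0.003, -0.593]
ft_force: [0.3, 0.8, -0.4]
opening: 0.999
finger_force: 0.0
```

```bash
python3 - <<'E'
from k import *
s=env.read_state(); print(s['clock'],s['tool_pos'],s['ee_rot']); c=cam('wrist'); im=grab('wrist','w10.png'); k=fitkey(im,c,530,-181); print(k)
hsv=cv2.cvtColor(im,cv2.COLOR_RGB2HSV).astype(int)
u=proj(c,(k[0],k[1],116)).astype(int); print(u); l,t=u-35; h=hsv[t:t+70,l:l+70]; ys,xs=np.nonzero((h[...,1]<60)&(h[...,2]>140)); 
P=np.array([ray(c,a+l,b+t,116)[:2]-k[:2] for a,b in zip(xs,ys)]); P=P[np.hypot(*P.T)<13]; print('line',len(P),P.mean(0))
for p in ((599,-165),(601,-165),(600,-167)):
    r=pointer(im,c,*p); print(p,r[0],r[1][[0,-1]] if len(r[1]) else 0,r[2][[0,-1]] if len(r[2]) else 0)
G=gauge(im,c,600,-165)[:,:,::-1]; sc=cv2.imread('pics/s6.png'); q=env.grab_frame('scene')[90:210,300:420,::-1]
print(env.read_state()['clock'])
grab('scene','s10.png'); cv2.imwrite('pics/m10.png',np.hstack([cv2.resize(G,(400,400)),cv2.resize(np.ascontiguousarray(q),(400,400))]))
E
```

```text
26.4 [ 529.41118853 -181.26203679  238.53984686] [ 3.14102926e+00  2.82025572e-03 -5.92673158e-01]
(np.float64(530.1), np.float64(-182.0), np.float64(56.2), np.float64(0.243))
[326 199]
line 83 [-2.07551953  5.39226504]
(599, -165) 19.7 [ 6. 44.] [-16.   2.]
(601, -165) 23.2 [ 6. 46.] [-18.   0.]
(600, -167) 30.7 [10. 48.] [-12.   6.]
26.5
```

View pics/m10.png

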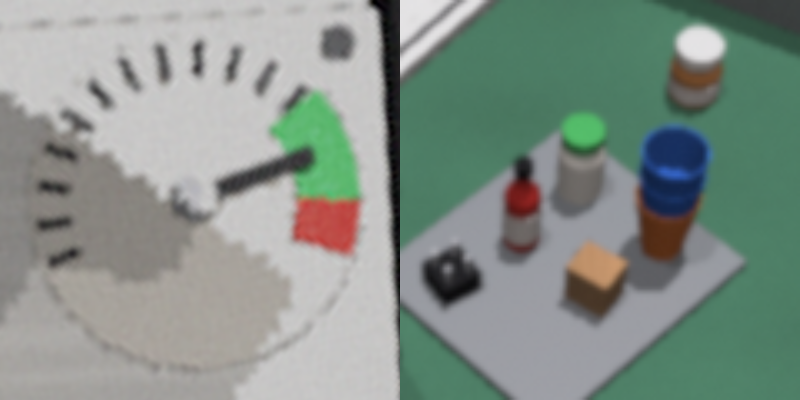

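The pointer stands mid-green at about 21°, and the key sits at 56°, or about 5.3 rad. The three cups stand upright as one stack and the bystanders are in place. Handing in.

```bash
python3 -c "
from bench import env
print(env.job_done())"
```

```text
the job is handed in; nothing more can be done
None
```

Job handed in at about 26.5 s: both blue cups are nested in the orange cup in one upright stack, the key is wound to about 5.3 rad with the gauge pointer mid-green, and the other objects look undisturbed in the last pictures; no verdict was returned.

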